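# Move the logger cartridge from the reading dock to the oven console

### The arm

A 6-joint arm with a two-finger parallel gripper is mounted at the origin on the work surface. World frame = base frame: x ahead of the robot, y to its left, z up, the work surface at z = 0. Lengths are in m, angles in degrees, forces in N, time in s.
With the tool pointing down it reaches from about 0.4 to 0.825 m from the base axis. Payload 7 kg.
Tool frame: the origin (TCP) lies at the very end of the fingers, on their centre line; the grasp point (between the pads) lies 19 mm behind it (r.grasp_offset is the z of the grasp point in the tool frame, in m); z points along the fingers, y is the direction in which the jaws open and shut (so a half turn about z gives the same grasp; the last joint's range is limited). The gripper opens to 88 mm and grips with 3 to 60 N. Pads are 19 mm wide; open, the fingers measure 130 mm over their backs; the gripper's body (78 mm by 193 mm) begins 47 mm behind the grasp point.
Start: joints at [-52.363, 20.546, 0.682, 0, -70.136, -16.507], TCP at [0.243, -0.63, 0.227] pointing down, gripper open.
Joint ranges: [-176.03, 176.03], [-82.01, 121.73], [-58.28, 71.71], [-173.87, 95.51], [-174.79, -0.11], [-173.66, 173.66]. Speed limits (degrees/s): [136.94, 136.94, 172.46, 180, 180, 180].

### API

Orientations are given as [roll, pitch, yaw] about the fixed x, y, z axes, in that order (R = Rz(yaw) Ry(pitch) Rx(roll)).
In Python, from plant import r, capture, calibration, order gives the robot as it stands.
- The arm moves only by the tool servo_tool, never from a script. Its arguments are lists of equal length, an entry for each row: "grip": the closure, from -1 (fully open) to 1 (shut), so that 0 is half open; "translation": the shift along the tool's x, y, z in m, a list of three; "turn": the turn about the tool's z in rad. A call has 1 to 10 rows; each row is the pose to reach, as a shift and turn from the pose commanded when the call began, along the tool's axes at that moment; what a row does not reach only later rows make up. A row lasts 1/12 s, in which the tool goes at most 41.7 mm and 7.16 degrees, less where a joint would pass 70% of its speed; a pose out of reach is approached as far as the arm can. A call with a gripper value outside its range is refused whole. The fingers move at their own pace and stop on an object; "newtons" is the grip in N (left out, the last holds). Time passes only in rows, so rows that repeat a pose let the fingers close. It gives the time, the measured TCP pose, the force and the opening at its end, in the units of the state.
- r.get_state(): the state, without advancing time (a new reading comes with each control period).
- capture(name): name is "side" or "top" or "wrist"; returns (picture, depth): 420x560x3 uint8, blue, green, red; 420x560 float32, m along the optical axis (not along the pixel's ray), 0 where there is no reading.
- calibration(name): a dict with "fx", "fy", "cx", "cy" (pixels), "view" (4x4, takes a point from world to camera coordinates). Camera axes: x right, y up, looking along -z (the intrinsics and any distortion apply to the point x, -y, -z); pixel columns grow to the right and rows downward; lengths in m; the calibration is good to about 2 mm. A picture is of the moment at which its call begins: read the wrist's pose just before it. calibration takes no time and is no camera call; for the wrist camera it gives the pose at the moment of the call.
- order.close_job(): hands the job in, once; it reports no verdict.
The state is a dict: "time_s": time; "joints": joint angles; "qd": joint speeds; "joint_torque": joint torques, N m; "tcp_pos": TCP position; "eef_rot": TCP orientation; "contact_force": force on the tool from outside, world axes, zero at the start; "moment": the same for the moment, N m; "gripper_width": finger opening in m.
Only numpy, scipy, OpenCV 4.12 (cv2) and the standard library are available. Lean on these libraries where they do the work, as an engineer would, in place of code of your own. Each camera call takes 0.05 s, during which the arm holds its last target.

### The job

The oven's temperature-logger cartridge is caught down in the white reading dock: press it to make the push-push catch let go so that it pops up, then pull it out and put it into the slot of the stainless oven console. Press it in there until that catch holds it down, and let go. Press gently each time, only until you feel the rubber stop (10 N is enough, 16 N too much), and leave the bowl, the jar and the spatula where they are.

Things in the scene. Friction and masses are not known exactly. Their poses are not given: they have to be found in the camera images.
- cartridge_mid (a point): Centre of the logger cartridge: grey plastic block 56 (its x) x 22 (y) x 80 mm (z, up), 80-170 g, same either way round; flat top 40 mm above this point, foot 40 mm below. It starts in the dock's slot, caught down, its top 18-24 mm above the dock's top face; released it stands 40 mm proud, its foot 40 mm down the slot. Grip it by the proud part. Pressing it down with over 16 N damages the catch.
- dock_mouth (a point): Centre of the slot's mouth in the level top face of the white plastic reading dock: tower 100 (x) x 85 (y) mm on a 120 x 105 x 14 mm foot, fixed, top 92 mm above the table. The slot goes straight down, long side along this point's x, 59 x 25 mm (1.5 mm play on each side), 4 mm 45-degree bevel at the mouth. z up.
- console_mouth (a point): Centre of the slot's mouth in the level top face of the stainless oven console: block 120 (x) x 100 (y) mm, fixed, top 92 mm above the table; a lower panel with display and 3 buttons, under 80 mm high, adjoins on the -y side out to y = -140 mm. Slot as the dock's: long side along x, 59 x 25 mm, 4 mm 45-degree bevel, z up. Empty at the start. Never ram the cartridge against it (over 60 N).
- dock_sled (a joint): Depth (m) of the sprung sled under the cartridge in the dock: 0 = raised (floor 40 mm below the mouth), grows downwards. It starts caught at 0.017-0.021. Pressed 5 to 8 mm deeper, until a rubber stop is felt, and let go, it rises to 0 within about 1.5 s; a short push leaves it caught. Spring about 4 N (up) to 7 N (down); the stop adds some 8 N per mm. 10 N is enough, over 16 N damages it.
- console_sled (a joint): Like dock_sled, in the console: 0 = raised, as at the start. Pressed to the rubber stop and let go, it rises 5-8 mm and is held; pressed to the stop again it is released to 0; a short push does not catch. Depths differ much from console to console: stop at 0.022-0.034, held at 0.014-0.0275 (cartridge top 12-26 mm proud; at the stop still 5 mm or more). Spring 4-7 N, stop 8 N per mm, limit 16 N.
- bowl: Bystander: steel bowl, 140 mm across, 60 mm high, origin under its centre.
- jar: Bystander: closed amber glass jar, 68 mm across, 100 mm high, origin under its centre.
- spatula: Bystander: spatula lying on the table near the robot's foot, about 25 mm high, origin on the table under it, length along its x.
Things that resemble listed ones, but are neither listed nor needed, are in the scene too. What is shaped like the part that bears console_mouth but purple is not meant.

How it is judged:
By the outcome, as a careful person would: the job done as asked, in the order asked, and still so for the second after the job is handed in, with the robot touching nothing.
It also fails if it takes over 69 s, if anything falls off the work surface, if the arm or the gripper's body presses on something with over 40 N, if the wrist force passes 120 N, or if a joint passes its speed limit or range.

## Working session

There is one attempt and no reset: what is moved stays moved. The work goes in short steps, Python scripts to look and compute and a tool call to move; the robot and the scene stay as the last step left them, time stands still between calls to the robot, and variables do not carry over. Pictures are saved under pics/ and viewed, and the job is handed in when it is done.

Besides the shell and the picture viewer there is one more tool, called after "Call:" as name([rows], argument=value, ...), one row to a line, values as JSON. servo_tool: Moves the arm, as the interface text tells. Its arguments: {"type":"object","properties":{"grip":{"type":"array","items":{"type":"number"}},"translation":{"type":"array","items":{"type":"array","items":{"type":"number"}}},"turn":{"type":"array","items":{"type":"number"}},"newtons":{"type":"number"}},"required":["grip","translation","turn"]}

```bash
mkdir -p pics; ls
python3 - <<'E'
from plant import r,capture,calibration,order
import cv2,numpy as np
s=r.get_state();print(s)
print(r.grasp_offset)
for n in("side","top"):
    c=calibration(n);print(n,c)
    im,d=capture(n);cv2.imwrite(f"pics/{n}0.png",im);np.save(f"pics/{n}0.npy",d)
E
```

```text
pics
{'time_s': 0.0, 'joints': array([-5.23641045e+01,  2.05912691e+01,  6.32641018e-01, -2.03407074e-02,
       -7.01343636e+01, -1.65038670e+01]), 'qd': array([0.06629819, 0.10938699, 0.03211162, 0.03979365, 0.0432082 ,
       0.01758083]), 'joint_torque': array([ 2.14296539e-03, -5.82722032e+01,  2.93049413e+01,  6.99694008e+00,
        6.69937843e-03, -1.22665606e-04]), 'tcp_pos': array([ 0.24311469, -0.6291713 ,  0.22561525]), 'eef_rot': array([ 1.79905407e+02, -8.08606773e-03, -1.58874892e+02]), 'contact_force': array([-0.2947923 , -0.10762956, -0.33815691]), 'moment': array([ 0.03065564,  0.0073867 , -0.00650136]), 'gripper_width': 0.08777187982698233}
-0.0188
side {'fx': 394.0350708587136, 'fy': 394.0350708587136, 'cx': 276.1145167045514, 'cy': 212.3712628778767, 'view': array([[-0.90031562, -0.43516065, -0.00818475,  0.54061483],
       [ 0.28026611, -0.59403253,  0.75403996, -0.15302589],
       [-0.33299053,  0.67658005,  0.65677754, -0.84065061],
       [ 0.        ,  0.        ,  0.        ,  1.        ]])}
top {'fx': 522.3213966887263, 'fy': 522.3213966887263, 'cx': 281.71001636619445, 'cy': 207.62685780056856, 'view': array([[-0.00304361, -0.99992697,  0.01169605,  0.07578744],
       [ 0.99685277, -0.00210731,  0.07924715, -0.53452078],
       [-0.07921672,  0.01190044,  0.99678638, -1.20496426],
       [ 0.        ,  0.        ,  0.        ,  1.        ]])}
```

View pics/side0.png

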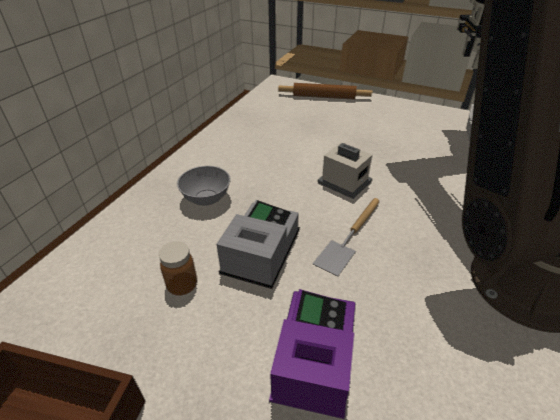

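View pics/top0.png

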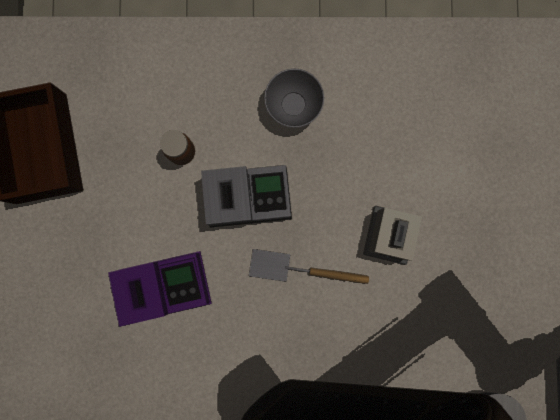

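Candidates in the top view: the cartridge is the dark block in the white dock at (400,233). The target is the grey steel console with its slot at (227,195). The purple one at (137,293) is the decoy. Next I measure and crop.

```bash
cat > h.py <<'E'
import numpy as np,cv2
from plant import calibration
def ray(c,u,v):
    M=np.linalg.inv(c['view']);d=M[:3,:3]@np.array([(u-c['cx'])/c['fx'],-(v-c['cy'])/c['fy'],-1.]);return M[:3,3],d
def onz(c,u,v,z):
    o,d=ray(c,u,v);return o+d*(z-o[2])/d[2]
def cloud(c,dep):
    v,u=np.mgrid[:dep.shape[0],:dep.shape[1]]
    p=np.stack([(u-c['cx'])/c['fx']*dep,-(v-c['cy'])/c['fy']*dep,-dep,np.ones_like(dep)],-1)
    return (p@np.linalg.inv(c['view']).T)[...,:3]
def proj(c,p):
    q=c['view']@np.append(p,1);return c['cx']+c['fx']*q[0]/-q[2],c['cy']-c['fy']*q[1]/-q[2]
E
python3 - <<'E'
from h import *
c=calibration('top');im=cv2.imread('pics/top0.png');d=np.load('pics/top0.npy')
P=cloud(c,d);print('table z',np.median(P[300:340,20:60,2]), 'valid',(d>0).mean())
np.set_printoptions(precision=4,suppress=True)
for nm,(u0,u1,v0,v1) in dict(con=(195,255,160,235),dock=(355,425,200,270)).items():
    sub=np.zeros(d.shape,bool);sub[v0:v1,u0:u1]=1
    m=sub&(abs(P[...,2]-.092)<.004)&(d>0)
    q=P[m][:,:2].astype(np.float32);b=cv2.minAreaRect(q);print(nm,m.sum(),b,np.median(P[m][:,2]))
    m2=sub&(P[...,2]>.1)&(d>0);
    if m2.sum()>10: print('tall',m2.sum(),cv2.minAreaRect(P[m2][:,:2].astype(np.float32)),np.median(P[m2][:,2]))
    cv2.imwrite(f'pics/{nm}m.png',cv2.resize(np.hstack([im[v0:v1,u0:u1],cv2.cvtColor((m*255).astype(np.uint8),8)[v0:v1,u0:u1]]),None,fx=5,fy=5,interpolation=cv2.INTER_NEAREST))
    # slot in plane
E
```

```text
table z -0.000754870603077773 valid 0.9959311224489796
con 1957 ((0.5582862496376038, 0.1998487114906311), (0.12047629058361053, 0.10044265538454056), 5.634960651397705) 0.09160338565766346
dock 1335 ((0.47119224071502686, -0.1810479760169983), (0.08611033111810684, 0.10036421567201614), 76.35057067871094) 0.09195043678857795
tall 299 ((0.47103118896484375, -0.18073943257331848), (0.023003259673714638, 0.05615788325667381), 76.1671371459961) 0.11474708059856997
```

```bash
python3 -c "
import cv2,numpy as np
a=cv2.imread('pics/conm.png');b=cv2.imread('pics/dockm.png');w=max(a.shape[1],b.shape[1])
f=lambda x:np.pad(x,((0,0),(0,w-x.shape[1]),(0,0)))
cv2.imwrite('pics/both.png',cv2.resize(np.vstack([f(a),f(b)]),None,fx=.8,fy=.8))"
```

```text
(no output)
```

View pics/both.png

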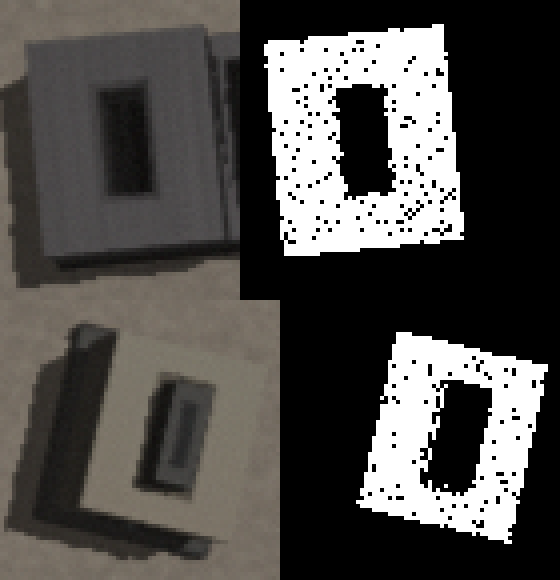

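Console (0.558, 0.200) with its slot axis at 5.6°, and dock/cartridge (0.471, -0.181) at -13.7°. The sizes match the description. I cross-check against the side view and start moving, fingers closing.

```bash
cat >> h.py <<'E'
def delta(p,yaw=None):
    from plant import r
    s=r.get_state();a=np.radians(s['eef_rot'][2]);d=np.array(p)-s['tcp_pos']
    x=np.array([np.cos(a),np.sin(a)]);y=np.array([np.sin(a),-np.cos(a)])
    t=0 if yaw is None else -((yaw-s['eef_rot'][2]+90)%180-90)
    print('t',round(s['time_s'],2),'tcp',s['tcp_pos'].round(4),'rot',s['eef_rot'].round(2),'F',s['contact_force'].round(2),'w',round(s['gripper_width'],4),'j',s['joints'].round(0))
    print('shift',round(d[:2]@x,4),round(d[:2]@y,4),round(-d[2],4),'turn rad',round(np.radians(t),4))
E
python3 - <<'E'
from h import *
c=calibration('side');d=np.load('pics/side0.npy');P=cloud(c,d)
for nm,ctr,zr in (('con',(.558,.2),(.088,.096)),('dock',(.471,-.181),(.088,.096)),('cart',(.471,-.181),(.105,.125))):
    m=(d>0)&(np.hypot(P[...,0]-ctr[0],P[...,1]-ctr[1])<.085)&(P[...,2]>zr[0])&(P[...,2]<zr[1])
    z=np.median(P[m][:,2]);print(nm,m.sum(),z,cv2.minAreaRect(P[m][:,:2].astype(np.float32)))
delta((.471,-.181,.25),-13.7)
# slot centre in top
ct=calibration('top');d=np.load('pics/top0.npy');P=cloud(ct,d)
m=(d>0)&(P[...,2]<.085)&(abs(P[...,0]-.558)<.04)&(abs(P[...,1]-.2)<.03)
v,u=np.nonzero(m);q=np.array([onz(ct,a,b,.092)[:2] for a,b in zip(u,v)],np.float32);print('slot',cv2.minAreaRect(q))
E
```

```text
con 1712 0.0911504135295676 ((0.558652937412262, 0.20031630992889404), (0.1209610179066658, 0.10425542294979095), 6.161131858825684)
dock 469 0.09124997302373805 ((0.4718863368034363, -0.17894433438777924), (0.08765777945518494, 0.10255693644285202), 78.45425415039062)
cart 156 0.11359855269366875 ((0.4713253080844879, -0.177815243601799), (0.025974851101636887, 0.056765008717775345), 73.9906997680664)
t 0.1 tcp [ 0.2432 -0.6292  0.2257] rot [ 1.7992e+02 -1.0000e-02 -1.5887e+02] F [-0.56 -0.56  0.81] w 0.0876 j [-52.  21.   1.  -0. -70. -17.]
shift -0.3741 0.336 -0.0243 turn rad 0.6078
slot ((0.5573121309280396, 0.20508688688278198), (0.0584348626434803, 0.03763342648744583), 3.814598798751831)
```

Call:
servo_tool([
  [-0.25,0.225,-0.02],
  [-0.25,0.225,-0.02],
  [-0.25,0.225,-0.02],
  [-0.25,0.225,-0.02],
  [-0.25,0.225,-0.02],
  [-0.25,0.225,-0.02],
  [-0.25,0.225,-0.02],
  [-0.25,0.225,-0.02],
  [-0.25,0.225,-0.02],
  [-0.25,0.225,-0.02],
], grip=[1,1,1,1,1,1,1,1,1,1], turn=[0.607,0.607,0.607,0.607,0.607,0.607,0.607,0.607,0.607,0.607], newtons=20)

```text
time_s: 0.93
tcp_pos: [0.3968, -0.3269, 0.247]
eef_rot: [180.0, 0.1, 166.6]
contact_force: [-0.8, -0.9, 1.1]
gripper_width: 0.0266
```

```bash
python3 -c "
from h import *
delta((.471,-.181,.25),-13.7)"
```

```text
t 0.93 tcp [ 0.3968 -0.3269  0.247 ] rot [1.7998e+02 6.0000e-02 1.6657e+02] F [-0.76 -0.94  1.08] w 0.0266 j [-18.   4. -18.  -0. -68. -86.]
shift -0.0383 0.1591 -0.003 turn rad 0.0047
```

Call:
servo_tool([
  [-0.038,0.159,-0.003],
  [-0.038,0.159,-0.003],
  [-0.038,0.159,-0.003],
  [-0.038,0.159,-0.003],
  [-0.038,0.159,-0.003],
  [-0.038,0.159,-0.003],
  [-0.038,0.159,-0.003],
  [-0.038,0.159,-0.003],
], grip=[1,1,1,1,1,1,1,1], turn=[0.005,0.005,0.005,0.005,0.005,0.005,0.005,0.005])

```text
time_s: 1.6
tcp_pos: [0.4693, -0.1849, 0.2493]
eef_rot: [-180.0, -0.0, 166.0]
contact_force: [-0.1, -0.1, -0.1]
gripper_width: 0.0002
```

```bash
python3 -c "
from h import *
from plant import capture
delta((.471,-.181,.13),-13.7)
c=calibration('wrist');im,d=capture('wrist');cv2.imwrite('pics/w1.png',im)
P=cloud(c,d)
for nm,zr in (('dock',(.088,.096)),('cart',(.105,.125))):
    m=(d>0)&(np.hypot(P[...,0]-.471,P[...,1]+.181)<.085)&(P[...,2]>zr[0])&(P[...,2]<zr[1])
    print(nm,m.sum(),np.median(P[m][:,2]),cv2.minAreaRect(P[m][:,:2].astype(np.float32)))
"
```

```text
t 1.6 tcp [ 0.4693 -0.1849  0.2493] rot [-1.7999e+02 -4.0000e-02  1.6601e+02] F [-0.14 -0.08 -0.13] w 0.0002 j [   1.    3.  -18.   -0.  -68. -105.]
shift -0.0007 0.0042 0.1193 turn rad -0.0051
dock 7354 0.091134701135827 ((0.4707026481628418, -0.181747168302536), (0.08512444794178009, 0.10059336572885513), 76.43538665771484)
cart 1526 0.11435468709980712 ((0.47034406661987305, -0.1819031834602356), (0.021609093993902206, 0.05592126026749611), 76.67024230957031)
```

View pics/w1.png

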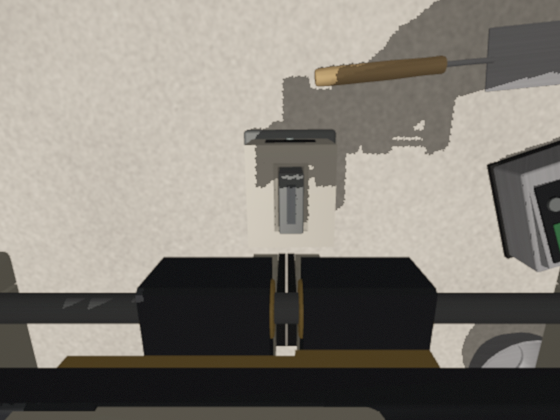

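The wrist view shows the caught cartridge in the white dock at (290,200). Its centre agrees with the other views to within 1–4 mm. I descend to just above its top.

Call:
servo_tool([
  [-0.0007,0.0045,0.04],
  [-0.0007,0.0045,0.08],
  [-0.0007,0.0045,0.11],
  [-0.0007,0.0045,0.125],
  [-0.0007,0.0045,0.129],
  [-0.0007,0.0045,0.129],
  [-0.0007,0.0045,0.129],
], grip=[1,1,1,1,1,1,1], turn=[-0.009,-0.009,-0.009,-0.009,-0.009,-0.009,-0.009])

```text
time_s: 2.23
tcp_pos: [0.4721, -0.1807, 0.1215]
eef_rot: [-180.0, 0.1, 166.5]
contact_force: [0.2, -0.8, 0.4]
gripper_width: 0.0007
```

```bash
python3 -c "
from h import *
delta((.4705,-.1815,.115),-13.5)
"
```

```text
t 2.23 tcp [ 0.4721 -0.1807  0.1215] rot [-1.7999e+02  6.0000e-02  1.6653e+02] F [ 0.19 -0.77  0.45] w 0.0007 j [   1.   10.  -29.    0.  -51. -105.]
shift 0.0014 -0.0012 0.0065 turn rad 0.0006
```

Call:
servo_tool([
  [0.001,-0.001,0.002],
  [0.001,-0.001,0.004],
  [0.001,-0.001,0.006],
  [0.001,-0.001,0.008],
  [0.001,-0.001,0.009],
  [0.001,-0.001,0.01],
  [0.001,-0.001,0.01],
  [0.001,-0.001,0.01],
], grip=[1,1,1,1,1,1,1,1], turn=[0,0,0,0,0,0,0,0])

```text
time_s: 2.9
tcp_pos: [0.4708, -0.1806, 0.1108]
eef_rot: [180.0, 0.0, 166.6]
contact_force: [-0.2, -0.9, 4.7]
gripper_width: 0.0003
```

Call:
servo_tool([
  [0,0,0.0007],
  [0,0,0.0015],
  [0,0,0.0015],
], grip=[1,1,1], turn=[0,0,0])

```text
time_s: 3.15
tcp_pos: [0.4707, -0.1806, 0.1092]
eef_rot: [180.0, 0.0, 166.6]
contact_force: [0.9, -0.4, 3.4]
gripper_width: 0.0003
```

Call:
servo_tool([
  [0,0,0.0007],
  [0,0,0.0012],
  [0,0,0.0012],
], grip=[1,1,1], turn=[0,0,0])

```text
time_s: 3.4
tcp_pos: [0.4707, -0.1806, 0.108]
eef_rot: [180.0, 0.0, 166.6]
contact_force: [-0.1, -1.1, 5.2]
gripper_width: 0.0005
```

Call:
servo_tool([
  [0,0,0.0006],
  [0,0,0.0006],
  [0,0,0.0006],
], grip=[1,1,1], turn=[0,0,0])

```text
time_s: 3.65
tcp_pos: [0.4707, -0.1807, 0.1076]
eef_rot: [-180.0, 0.0, 166.6]
contact_force: [-0.2, 0.1, 6.4]
gripper_width: 0.0004
```

Call:
servo_tool([
  [0,0,0.0005],
  [0,0,0.0005],
  [0,0,0.0005],
], grip=[1,1,1], turn=[0,0,0])

```text
time_s: 3.9
tcp_pos: [0.4708, -0.1807, 0.1073]
eef_rot: [-180.0, 0.0, 166.6]
contact_force: [-1.7, 0.6, 9.5]
gripper_width: 0.0007
```

Call:
servo_tool([
  [0,0,0.0002],
  [0,0,0.0002],
  [0,0,0.0002],
], grip=[1,1,1], turn=[0,0,0])

```text
time_s: 4.15
tcp_pos: [0.4708, -0.1807, 0.1072]
eef_rot: [-180.0, 0.0, 166.6]
contact_force: [-1.3, 0.1, 9.6]
gripper_width: 0.0006
```

Call:
servo_tool([
  [0,0,-0.006],
  [0,0,-0.015],
  [0,0,-0.035],
  [0,0,-0.06],
  [0,0,-0.09],
  [0,0,-0.11],
  [0,0,-0.11],
  [0,0,-0.11],
  [0,0,-0.11],
  [0,0,-0.11],
], grip=[1,1,1,1,1,1,1,1,1,1], turn=[0,0,0,0,0,0,0,0,0,0])

```text
time_s: 4.98
tcp_pos: [0.4696, -0.1805, 0.2156]
eef_rot: [-180.0, -0.1, 166.6]
contact_force: [-0.5, -0.4, 0.1]
gripper_width: 0.0002
```

Call:
servo_tool([
  [0,0,0],
  [0,0,0],
  [0,0,0],
  [0,0,0],
  [0,0,0],
  [0,0,0],
  [0,0,0],
  [0,0,0],
], grip=[-0.1,-0.1,-0.1,-0.1,-0.1,-0.1,-0.1,-0.1], turn=[0,0,0,0,0,0,0,0])

```text
time_s: 5.65
tcp_pos: [0.4704, -0.1806, 0.2166]
eef_rot: [180.0, -0.0, 166.6]
contact_force: [-0.7, -0.2, 0.4]
gripper_width: 0.0457
```

```bash
python3 -c "
from h import *
from plant import capture
delta((.4705,-.1815,.11),-13.5)
for n in ('wrist','top'):
  c=calibration(n);im,d=capture(n);cv2.imwrite('pics/%s2.png'%n,im)
  P=cloud(c,d)
  for nm,zr in (('dock',(.088,.096)),('cart',(.105,.145))):
    m=(d>0)&(np.hypot(P[...,0]-.471,P[...,1]+.181)<.085)&(P[...,2]>zr[0])&(P[...,2]<zr[1])
    if m.sum()>20: print(nm,m.sum(),np.percentile(P[m][:,2],[50,90]),cv2.minAreaRect(P[m][:,:2].astype(np.float32)))
"
```

```text
t 5.65 tcp [ 0.4704 -0.1806  0.2166] rot [180.    -0.   166.58] F [-0.67 -0.21  0.38] w 0.0457 j [   1.    5.  -21.   -0.  -64. -105.]
shift -0.0003 -0.0009 0.1066 turn rad 0.0014
dock 8590 [0.09114564 0.09206101] ((0.47027045488357544, -0.18172097206115723), (0.08538387715816498, 0.09981031715869904), 76.40925598144531)
cart 2239 [0.13123667 0.13219563] ((0.47020140290260315, -0.18165193498134613), (0.021973472088575363, 0.05608184635639191), 76.56619262695312)
```

View pics/wrist2.png

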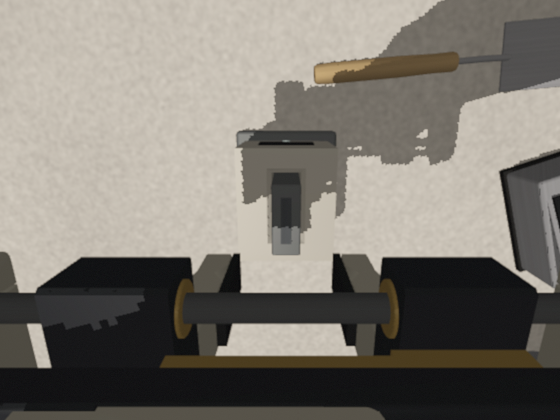

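The cartridge popped up, with its top at 0.132 m as specified. Now I grasp it.

Call:
servo_tool([
  [0,-0.001,0.03],
  [0,-0.001,0.06],
  [0,-0.001,0.09],
  [0,-0.001,0.11],
  [0,-0.001,0.118],
  [0,-0.001,0.118],
  [0,-0.001,0.118],
], grip=[-0.1,-0.1,-0.1,-0.1,-0.1,-0.1,-0.1], turn=[0,0,0,0,0,0,0])

```text
time_s: 6.33
tcp_pos: [0.4707, -0.1817, 0.0992]
eef_rot: [-180.0, 0.0, 166.6]
contact_force: [-0.7, 0.6, 0.6]
gripper_width: 0.0478
```

Call:
servo_tool([
  [0,0,0],
  [0,0,0],
  [0,0,0],
  [0,0,0],
  [0,0,0],
  [0,0,0],
  [0,0,0],
  [0,0,0],
], grip=[1,1,1,1,1,1,1,1], turn=[0,0,0,0,0,0,0,0], newtons=25)

```text
time_s: 7.0
tcp_pos: [0.4705, -0.1816, 0.0988]
eef_rot: [180.0, 0.0, 166.6]
contact_force: [0.3, 0.3, 1.7]
gripper_width: 0.0219
```

Call:
servo_tool([
  [0,0,-0.005],
  [0,0,-0.015],
  [0,0,-0.03],
  [0,0,-0.05],
  [0,0,-0.075],
  [0,0,-0.1],
  [0,0,-0.12],
  [0,0,-0.12],
  [0,0,-0.12],
], grip=[1,1,1,1,1,1,1,1,1], turn=[0,0,0,0,0,0,0,0,0])

```text
time_s: 7.75
tcp_pos: [0.4705, -0.1815, 0.2202]
eef_rot: [180.0, 0.1, 166.6]
contact_force: [-0.1, 0.2, -1.9]
gripper_width: 0.022
```

```bash
python3 -c "
from h import *
delta((.558,.2,.22),5.9)
"
```

```text
t 7.75 tcp [ 0.4705 -0.1815  0.2202] rot [1.7996e+02 1.5000e-01 1.6658e+02] F [-0.08  0.23 -1.85] w 0.022 j [   1.    5.  -21.   -0.  -64. -105.]
shift 0.0035 0.3914 0.0002 turn rad -0.3372
```

Call:
servo_tool([
  [0,0.04,-0.01],
  [0,0.08,-0.01],
  [0,0.12,-0.01],
  [0,0.16,-0.01],
  [0,0.2,-0.01],
  [0,0.24,-0.01],
  [0,0.27,-0.01],
  [0.003,0.29,-0.01],
  [0.003,0.29,-0.01],
  [0.003,0.29,-0.01],
], grip=[1,1,1,1,1,1,1,1,1,1], turn=[-0.1,-0.2,-0.3,-0.337,-0.337,-0.337,-0.337,-0.337,-0.337,-0.337])

```text
time_s: 8.58
tcp_pos: [0.5337, 0.102, 0.2272]
eef_rot: [-179.9, -0.2, -174.0]
contact_force: [-0.4, -0.2, -1.7]
gripper_width: 0.0218
```

```bash
cat > m.py <<'E'
from h import *
from plant import capture
import sys
delta((.558,.2,.22),5.9)
n,out=sys.argv[1:3]
c=calibration(n);im,d=capture(n);cv2.imwrite('pics/%s.png'%out,im)
P=cloud(c,d)
m=(d>0)&(np.hypot(P[...,0]-.558,P[...,1]-.2)<.088)&(abs(P[...,2]-.092)<.005)
z=np.median(P[m][:,2]);print('con',m.sum(),z,cv2.minAreaRect(P[m][:,:2].astype(np.float32)))
m=(d>0)&(P[...,2]<.083)&(np.abs(P[...,0]-.558)<.045)&(np.abs(P[...,1]-.2)<.03)
v,u=np.nonzero(m)
if len(u)>20:
  q=np.array([onz(c,a,b,.092)[:2] for a,b in zip(u,v)],np.float32);print('slot',len(u),cv2.minAreaRect(q))
E
python3 m.py wrist w3
```

```text
t 8.58 tcp [0.5337 0.102  0.2272] rot [-1.7995e+02 -1.6000e-01 -1.7400e+02] F [-0.4  -0.18 -1.68] w 0.0218 j [  31.    8.  -16.   -0.  -66. -115.]
shift -0.0344 0.0949 0.0072 turn rad 0.0017
con 7802 0.09109914297861907 ((0.5360876321792603, 0.19705304503440857), (0.07768797874450684, 0.10082318633794785), 5.691979885101318)
slot 1212 ((0.5503696203231812, 0.19634458422660828), (0.04535825923085213, 0.023533519357442856), 5.743785381317139)
```

View pics/w3.png

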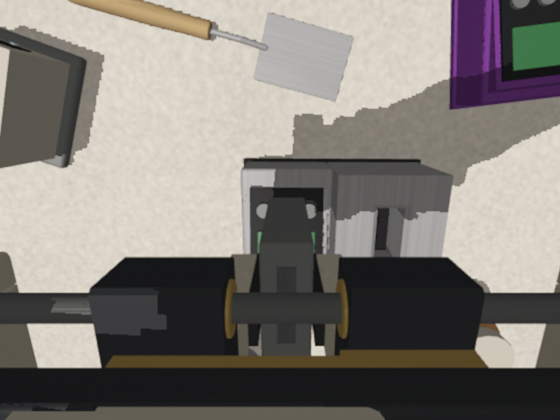

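The held cartridge hides half of the console, so I move outward to see all of it.

Call:
servo_tool([
  [-0.04,0,-0.005],
  [-0.08,0,-0.01],
  [-0.11,0,-0.01],
  [-0.11,0,-0.01],
  [-0.11,0,-0.01],
], grip=[1,1,1,1,1], turn=[0,0,0,0,0])

```text
time_s: 9.05
tcp_pos: [0.6444, 0.111, 0.2366]
eef_rot: [-179.9, -0.2, -174.2]
contact_force: [-0.5, -0.5, -1.9]
gripper_width: 0.0219
```

```bash
python3 m.py wrist w4
```

```text
t 9.05 tcp [0.6444 0.111  0.2366] rot [-179.95   -0.18 -174.25] F [-0.47 -0.5  -1.9 ] w 0.0219 j [  27.   18.   -1.   -0.  -71. -111.]
shift 0.077 0.0972 0.0166 turn rad -0.0026
con 15353 0.09097907726291865 ((0.557485818862915, 0.1994011402130127), (0.12039592862129211, 0.10117971152067184), 5.832228183746338)
slot 1918 ((0.5579081177711487, 0.19700321555137634), (0.057000964879989624, 0.023513417690992355), 5.746781349182129)
```

View pics/w4.png

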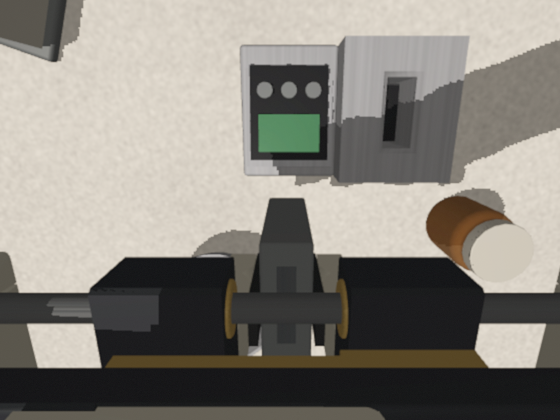

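```bash
python3 -c "
import cv2;im=cv2.imread('pics/w4.png')[20:200,320:490];cv2.imwrite('pics/w4c.png',cv2.resize(im,None,fx=3.3,fy=3.3,interpolation=2))
from h import *
# hole in plane mask, depth-based, top view (at start): mouth outer
d=np.load('pics/top0.npy');c=calibration('top');P=cloud(c,d)
m=((d>0)&(abs(P[...,2]-.0915)<.0035)).astype(np.uint8)
m=cv2.medianBlur(m,3)
cs,h=cv2.findContours(m,cv2.RETR_CCOMP,cv2.CHAIN_APPROX_NONE)
for k,x in enumerate(cs):
  if h[0][k][3]>=0 and cv2.contourArea(x)>100:
    q=np.array([onz(c,*p[0],.092)[:2] for p in x],np.float32);print(cv2.minAreaRect(q))
"
```

```text
((0.34204691648483276, 0.3930355906486511), (0.06527102738618851, 0.03344541788101196), 12.353395462036133)
((0.4705953598022461, -0.18185396492481232), (0.035637155175209045, 0.06554177403450012), 75.75682830810547)
((0.5578421950340271, 0.19973987340927124), (0.06659214943647385, 0.03467877209186554), 5.918525218963623)
```

View pics/w4c.png

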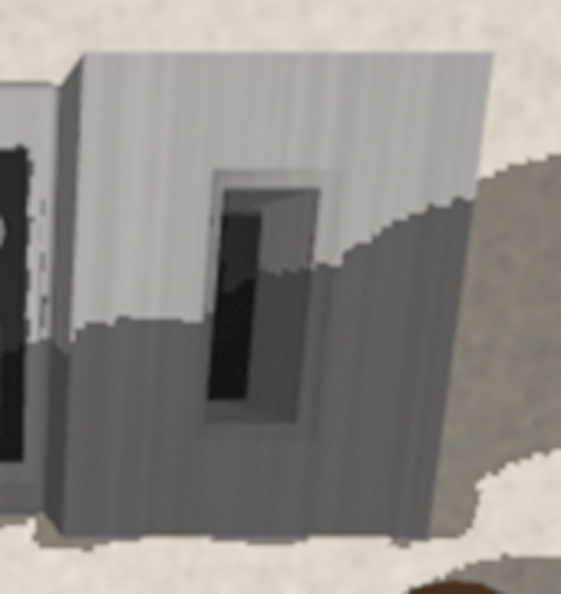

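The slot is concentric with the block. Three views agree to about 1 mm on (0.558, 0.1997) at 5.8°. I move above it.

Call:
servo_tool([
  [0.02,0.025,0],
  [0.04,0.05,0],
  [0.06,0.075,0],
  [0.077,0.097,0.01],
  [0.077,0.097,0.02],
  [0.077,0.097,0.02],
], grip=[1,1,1,1,1,1], turn=[0,0,0,0,0,0])

```text
time_s: 9.6
tcp_pos: [0.5547, 0.2008, 0.2175]
eef_rot: [-180.0, -0.1, -174.0]
contact_force: [-1.2, -0.4, -2.0]
gripper_width: 0.0217
```

```bash
python3 -c "
from h import *
delta((.558,.1997,.139),5.8)
"
```

```text
t 9.6 tcp [0.5547 0.2008 0.2175] rot [-1.7999e+02 -1.1000e-01 -1.7400e+02] F [-1.18 -0.43 -2.04] w 0.0217 j [  39.   13.  -11.   -0.  -66. -123.]
shift -0.0031 -0.0015 0.0785 turn rad 0.0034
```

Call:
servo_tool([
  [-0.003,-0.001,0.03],
  [-0.003,-0.001,0.055],
  [-0.003,-0.001,0.072],
  [-0.003,-0.001,0.072],
  [-0.003,-0.001,0.072],
  [-0.003,-0.001,0.072],
], grip=[1,1,1,1,1,1], turn=[0.003,0.003,0.003,0.003,0.003,0.003])

```text
time_s: 10.1
tcp_pos: [0.5615, 0.2001, 0.1482]
eef_rot: [180.0, 0.1, -174.3]
contact_force: [-0.1, 0.7, -1.1]
gripper_width: 0.0221
```

```bash
python3 -c "
from h import *
delta((.558,.1997,.099),5.8)
"
```

```text
t 10.1 tcp [0.5615 0.2001 0.1482] rot [ 1.7998e+02  1.0000e-01 -1.7430e+02] F [-0.09  0.72 -1.07] w 0.0221 j [  38.   17.  -16.    0.  -57. -123.]
shift 0.0035 -0.0 0.0492 turn rad -0.0018
```

Call:
servo_tool([
  [0.002,0,0],
  [0.002,0,0],
  [0.002,0,0],
], grip=[1,1,1], turn=[-0.001,-0.001,-0.001])

```text
time_s: 10.35
tcp_pos: [0.5588, 0.2004, 0.1477]
eef_rot: [179.9, 0.1, -174.2]
contact_force: [0.9, 0.3, -2.9]
gripper_width: 0.0216
```

```bash
python3 -c "
from h import *
delta((.558,.1997,.099),5.8)
"
```

```text
t 10.35 tcp [0.5588 0.2004 0.1477] rot [ 1.7995e+02  9.0000e-02 -1.7422e+02] F [ 0.9   0.25 -2.87] w 0.0216 j [  39.   16.  -16.    0.  -57. -123.]
shift 0.0009 -0.0006 0.0487 turn rad -0.0004
```

Aligned within 1 mm. I go into the bevel slowly.

Call:
servo_tool([
  [0.001,-0.0005,0.004],
  [0.001,-0.0005,0.008],
  [0.001,-0.0005,0.011],
  [0.001,-0.0005,0.014],
  [0.001,-0.0005,0.016],
  [0.001,-0.0005,0.018],
  [0.001,-0.0005,0.018],
], grip=[1,1,1,1,1,1,1], turn=[0,0,0,0,0,0,0])

```text
time_s: 10.93
tcp_pos: [0.5573, 0.1995, 0.1279]
eef_rot: [-180.0, -0.0, -174.2]
contact_force: [0.0, 0.5, -1.8]
gripper_width: 0.0217
```

Call:
servo_tool([
  [0,0,0.004],
  [0,0,0.008],
  [0,0,0.012],
  [0,0,0.016],
  [0,0,0.02],
  [0,0,0.024],
  [0,0,0.027],
  [0,0,0.028],
  [0,0,0.028],
], grip=[1,1,1,1,1,1,1,1,1], turn=[0,0,0,0,0,0,0,0,0])

```text
time_s: 11.68
tcp_pos: [0.5574, 0.1995, 0.1002]
eef_rot: [-180.0, -0.0, -174.2]
contact_force: [-0.4, 0.4, -1.6]
gripper_width: 0.0216
```

Call:
servo_tool([
  [0,0,0.001],
  [0,0,0.0015],
  [0,0,0.0015],
  [0,0,0.0015],
  [0,0,0.0015],
  [0,0,0.0015],
  [0,0,0.0015],
  [0,0,0.0015],
  [0,0,0.0015],
], grip=[1,1,1,-0.1,-0.1,-0.1,-0.1,-0.1,-0.1], turn=[0,0,0,0,0,0,0,0,0])

```text
time_s: 12.43
tcp_pos: [0.5576, 0.1996, 0.0991]
eef_rot: [180.0, 0.0, -174.2]
contact_force: [0.1, 0.3, 0.1]
gripper_width: 0.0474
```

Call:
servo_tool([
  [0,0,-0.01],
  [0,0,-0.03],
  [0,0,-0.05],
  [0,0,-0.07],
  [0,0,-0.07],
  [0,0,-0.07],
  [0,0,-0.07],
  [0,0,-0.07],
  [0,0,-0.07],
  [0,0,-0.07],
], grip=[-0.1,-0.1,-0.1,-0.1,-0.1,-0.1,1,1,1,1], turn=[0,0,0,0,0,0,0,0,0,0])

```text
time_s: 13.27
tcp_pos: [0.5573, 0.1994, 0.1684]
eef_rot: [-180.0, -0.1, -174.2]
contact_force: [-0.1, 0.7, -0.4]
gripper_width: 0.0271
```

```bash
python3 -c "
from h import *
from plant import capture
delta((.558,.1997,.136),5.8)
for n in ('side','wrist'):
  c=calibration(n);im,d=capture(n);cv2.imwrite('pics/%s5.png'%n,im)
  P=cloud(c,d)
  m=(d>0)&(np.hypot(P[...,0]-.558,P[...,1]-.2)<.04)&(abs(P[...,2]-.13)<.008)
  print(n,m.sum(),np.median(P[m][:,2]),cv2.minAreaRect(P[m][:,:2].astype(np.float32)) if m.sum() else 0)
"
```

```text
t 13.27 tcp [0.5573 0.1994 0.1684] rot [-1.7996e+02 -7.0000e-02 -1.7423e+02] F [-0.13  0.7  -0.45] w 0.0271 j [  39.   15.  -15.   -0.  -60. -123.]
shift -0.0008 0.0002 0.0324 turn rad -0.0005
side 276 0.13100455544857798 ((0.558289110660553, 0.2013455033302307), (0.056384045630693436, 0.024091923609375954), 6.85060977935791)
wrist 3135 0.1313058576056239 ((0.5569823980331421, 0.19882386922836304), (0.056005675345659256, 0.022061781957745552), 5.885524272918701)
```

View pics/side5.png

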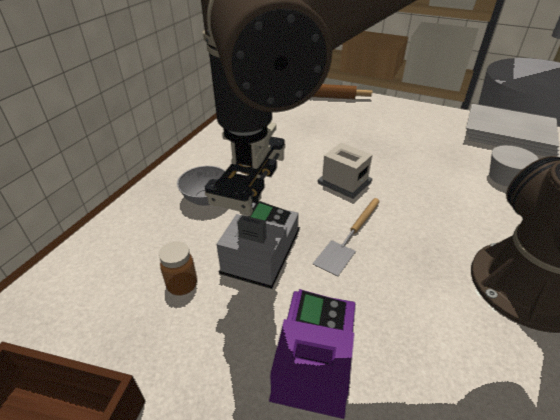

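The cartridge stands in the console slot, 40 mm proud (side view at 252,228), and the dock is empty. I shut the fingers and press.

Call:
servo_tool([
  [0,0,0],
  [0,0,0],
  [0,0,0],
  [0,0,0.01],
  [0,0,0.02],
  [0,0,0.03],
  [0,0,0.03],
], grip=[1,1,1,1,1,1,1], turn=[0,0,0,0,0,0,0])

```text
time_s: 13.95
tcp_pos: [0.556, 0.1987, 0.1358]
eef_rot: [-179.9, -0.2, -174.3]
contact_force: [0.4, -0.1, -0.9]
gripper_width: 0.0006
```

Call:
servo_tool([
  [0,0,0.003],
  [0,0,0.006],
  [0,0,0.009],
  [0,0,0.012],
  [0,0,0.015],
  [0,0,0.018],
  [0,0,0.02],
  [0,0,0.022],
  [0,0,0.022],
  [0,0,0.022],
], grip=[1,1,1,1,1,1,1,1,1,1], turn=[0,0,0,0,0,0,0,0,0,0])

```text
time_s: 14.78
tcp_pos: [0.5577, 0.1997, 0.117]
eef_rot: [180.0, 0.0, -174.2]
contact_force: [0.5, -1.2, 2.3]
gripper_width: 0.0003
```

Call:
servo_tool([
  [0,0,0.0015],
  [0,0,0.003],
  [0,0,0.0045],
  [0,0,0.0045],
  [0,0,0.0045],
], grip=[1,1,1,1,1], turn=[0,0,0,0,0])

```text
time_s: 15.2
tcp_pos: [0.5577, 0.1997, 0.1125]
eef_rot: [180.0, 0.0, -174.2]
contact_force: [0.7, 0.6, 4.1]
gripper_width: 0.0005
```

Call:
servo_tool([
  [0,0,0.0005],
  [0,0,0.001],
  [0,0,0.001],
], grip=[1,1,1], turn=[0,0,0])

```text
time_s: 15.45
tcp_pos: [0.5577, 0.1996, 0.1116]
eef_rot: [180.0, 0.0, -174.2]
contact_force: [0.4, -0.0, 4.7]
gripper_width: 0.0005
```

Call:
servo_tool([
  [0,0,0.0005],
  [0,0,0.001],
  [0,0,0.001],
], grip=[1,1,1], turn=[0,0,0])

```text
time_s: 15.7
tcp_pos: [0.5577, 0.1996, 0.1106]
eef_rot: [180.0, 0.0, -174.2]
contact_force: [1.1, 0.1, 3.4]
gripper_width: 0.0006
```

Call:
servo_tool([
  [0,0,0.0004],
  [0,0,0.0008],
  [0,0,0.0008],
], grip=[1,1,1], turn=[0,0,0])

```text
time_s: 15.95
tcp_pos: [0.5577, 0.1997, 0.1099]
eef_rot: [180.0, 0.0, -174.2]
contact_force: [0.7, 0.8, 3.5]
gripper_width: 0.0004
```

Call:
servo_tool([
  [0,0,0.0004],
  [0,0,0.0008],
  [0,0,0.0008],
], grip=[1,1,1], turn=[0,0,0])

```text
time_s: 16.2
tcp_pos: [0.5577, 0.1996, 0.109]
eef_rot: [180.0, 0.0, -174.2]
contact_force: [0.5, 1.4, 4.2]
gripper_width: 0.0007
```

Call:
servo_tool([
  [0,0,0.0004],
  [0,0,0.0008],
  [0,0,0.0008],
], grip=[1,1,1], turn=[0,0,0])

```text
time_s: 16.45
tcp_pos: [0.5577, 0.1996, 0.1082]
eef_rot: [180.0, 0.0, -174.2]
contact_force: [2.0, 0.1, 6.2]
gripper_width: 0.0008
```

Call:
servo_tool([
  [0,0,0.0003],
  [0,0,0.0006],
  [0,0,0.0006],
], grip=[1,1,1], turn=[0,0,0])

```text
time_s: 16.7
tcp_pos: [0.5577, 0.1997, 0.1076]
eef_rot: [180.0, 0.0, -174.2]
contact_force: [1.0, 0.0, 5.0]
gripper_width: 0.0003
```

Call:
servo_tool([
  [0,0,0.0004],
  [0,0,0.0008],
  [0,0,0.0008],
], grip=[1,1,1], turn=[0,0,0])

```text
time_s: 16.95
tcp_pos: [0.5577, 0.1997, 0.1069]
eef_rot: [180.0, 0.0, -174.2]
contact_force: [-0.0, -0.2, 5.3]
gripper_width: 0.0004
```

Call:
servo_tool([
  [0,0,0.0004],
  [0,0,0.0008],
  [0,0,0.0008],
], grip=[1,1,1], turn=[0,0,0])

```text
time_s: 17.2
tcp_pos: [0.5577, 0.1997, 0.1065]
eef_rot: [180.0, 0.0, -174.2]
contact_force: [0.2, -0.1, 9.2]
gripper_width: 0.0007
```

Rubber stop felt (9.2 N, motion stiffening). A final small touch, then release.

Call:
servo_tool([
  [0,0,0.0002],
  [0,0,0.0002],
  [0,0,0.0002],
], grip=[1,1,1], turn=[0,0,0])

```text
time_s: 17.45
tcp_pos: [0.5577, 0.1996, 0.1065]
eef_rot: [180.0, 0.0, -174.2]
contact_force: [-2.2, 0.0, 10.0]
gripper_width: 0.0007
```

Call:
servo_tool([
  [0,0,-0.004],
  [0,0,-0.012],
  [0,0,-0.03],
  [0,0,-0.06],
  [0,0,-0.09],
  [0,0,-0.12],
  [0,0,-0.12],
  [0,0,-0.12],
  [0,0,-0.12],
  [0,0,-0.12],
], grip=[1,1,1,1,1,1,1,1,1,1], turn=[0,0,0,0,0,0,0,0,0,0])

```text
time_s: 18.28
tcp_pos: [0.5567, 0.1992, 0.2244]
eef_rot: [-179.9, -0.1, -174.2]
contact_force: [-0.5, 0.2, 0.2]
gripper_width: 0.0006
```

Call:
servo_tool([
  [-0.03,0,0],
  [-0.05,0,0],
  [-0.05,0,0],
  [-0.05,0,0],
  [-0.05,0,0],
  [-0.05,0,0],
  [-0.05,0,0],
  [-0.05,0,0],
  [-0.05,0,0],
  [-0.05,0,0],
], grip=[1,1,1,1,1,1,1,1,1,1], turn=[0,0,0,0,0,0,0,0,0,0])

```text
time_s: 19.12
tcp_pos: [0.6071, 0.2047, 0.2261]
eef_rot: [180.0, 0.0, -174.2]
contact_force: [-0.1, -0.3, 0.6]
gripper_width: 0.0001
```

```bash
python3 -c "
from h import *
from plant import capture
delta((.558,.1997,.136),5.8)
for n in ('side','wrist'):
  c=calibration(n);im,d=capture(n);cv2.imwrite('pics/%s6.png'%n,im)
  P=cloud(c,d)
  m=(d>0)&(np.hypot(P[...,0]-.558,P[...,1]-.2)<.04)&(P[...,2]>.099)&(P[...,2]<.14)
  print(n,m.sum(),np.percentile(P[m][:,2],[10,50,95]),cv2.minAreaRect(P[m][:,:2].astype(np.float32)) if m.sum() else 0)
"
```

```text
t 19.12 tcp [0.6071 0.2047 0.2261] rot [ 1.7998e+02  2.0000e-02 -1.7421e+02] F [-0.05 -0.29  0.63] w 0.0001 j [  36.   17.   -4.   -0.  -69. -120.]
shift 0.0494 -0.0 0.0901 turn rad -0.0002
side 335 [0.10222147 0.11280219 0.11496123] ((0.5579562783241272, 0.2013152837753296), (0.05630982667207718, 0.02429012395441532), 4.728139400482178)
wrist 2000 [0.1126564  0.11364506 0.11492182] ((0.5573620200157166, 0.19889701902866364), (0.055177200585603714, 0.02180986851453781), 5.620859622955322)
```

View pics/side6.png

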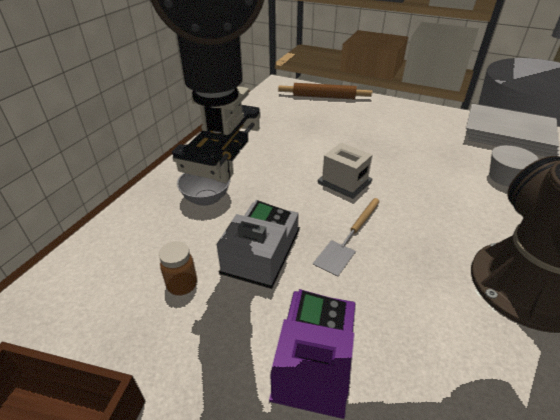

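View pics/wrist6.png

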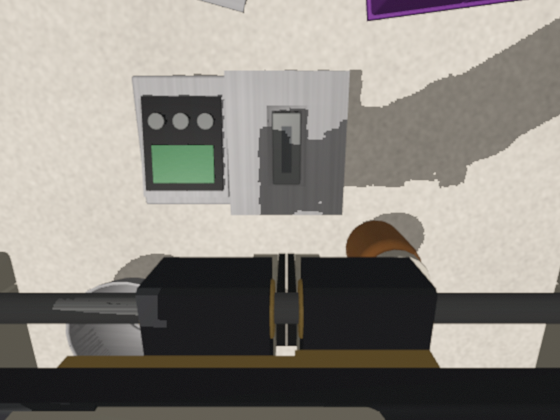

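The cartridge top sits at 0.114 m, about 22 mm proud and about 7.5 mm above the stop. It is still down 1.7 s after letting go, so the catch holds it. The bystanders are where they were.

```bash
python3 -c "
from plant import order
print(order.close_job())"
```

```text
the job is handed in; nothing more can be done
None
```

The cartridge is now caught down in the stainless console's slot, and I handed the job in at about 19 s; no verdict was reported.

- **Release and move:** I pressed it in the dock to the rubber stop at about 9.6 N. It popped up to 40 mm proud, and I pulled it out and lowered it into the console without contact force.
- **Console press:** I pressed it to the rubber stop at about 10 N, let go and backed away. The highest force I read in either press was 10 N.
- **Last checks:** About 1.7 s after letting go, the wrist and side views put its top about 22 mm proud, inside the 12–26 mm held range and about 7.5 mm above the stop. The dock was empty and the gripper was clear of everything. The bowl, jar and spatula looked unmoved in the side picture, judged by eye only.
- **Disagreements:** The camera views differed by 1–4 mm on positions, mostly the side view. I used the top and wrist values. No check failed.

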